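# Press a stone lion onto its dowelled plinth

### The arm

A 6-joint arm with a two-finger parallel gripper is mounted at the origin on the work surface. World frame = base frame: x ahead of the robot, y to its left, z up, the work surface at z = 0. Lengths are in mm, angles in rad, forces in N, time in s.
With the tool pointing down it reaches from about 325 to 875 mm from the base axis. Payload 4.4 kg.
Tool frame: the origin (TCP) lies on the centre line of the jaws, within the pads' length; the fingertips stand ahead of it and the grasp point (between the pads) lies 6 mm ahead of it (ctrl.tcp_to_tips is the z of the fingertips in the tool frame, in mm); z points along the fingers, y is the line along which they close (so a half turn about z gives the same grasp; the last joint's range is limited). The gripper opens to 85 mm and grips with 20 to 120 N. Pads are 22 mm wide; open, the fingers measure 114 mm over their backs; the gripper's body (76 mm by 85 mm) begins 54 mm behind the grasp point. The pads swing forward as they close: fully open they stand 13 mm farther back than shut.
Start: joints at [1.06, 0.207, 1.542, -0, 1.393, -0.15], TCP at [202.46, 538.18, 256.282] pointing down, gripper open.
Joint ranges: [-2.73, 2.73], [-0.86, 2.22], [0.23, 2.46], [-1.11, 4.25], [0.08, 2.63], [-2.82, 2.82]. Speed limits (rad/s): [2.79, 2.79, 3.14, 3.14, 3.14, 3.14].

### API

Orientations are given as a 3x3 rotation matrix whose columns are the frame's x, y, z axes.
In Python, from plant import ctrl, sensors, optics gives the robot as it stands. Calls block until the motion is done:
- ctrl.move_ptp(position, orientation): joint-space move of the TCP to a pose.
- ctrl.move_l(position, rot=None, vel=150, threshold=None): straight line of the TCP; rot=None keeps the orientation; vel is the mean speed in mm/s. With threshold (N) it stops when the force on the tool has changed by that much, and returns True; else False.
- ctrl.set_joints(angles): joint-space move.
- ctrl.gripper_to(opening, force=None): finger opening in mm; force is the grip in N (None keeps the last); returns when the fingers have stopped.
- ctrl.hold(seconds).
- ctrl.solve_ik(position, orientation): joint angles nearest the present ones, or None.
- sensors.read_state(): the state.
- optics.grab_frame(name): name is "scene" or "top"; returns (picture, depth): 384x512x3 uint8, red, green, blue; 384x512 float32, mm along the optical axis (not along the pixel's ray), 0 where there is no reading.
- optics.camera_params(name): a dict with "mtx" (3x3 intrinsics, pixels), "k1" (the pictures are not rectified: a ray, as slopes to the right and down, at radius r is drawn at 1 + k1 r^2 times it, then the intrinsics apply), "R" (3x3) and "t" (3): a world point X has camera coordinates R X + t. Camera axes: x right, y down, z forward; pixel columns grow to the right and rows downward; lengths in mm; the calibration is good to about 2 mm. A picture is of the moment at which its call begins. camera_params takes no time and is no camera call.
A pose or a line that the arm cannot do raises ctrl.MotionError and nothing moves.
- ctrl.finish_job(): hands the job in; it is judged then, once.
The state is a dict: "t": time; "q": joint angles; "qvel": joint speeds; "tau": joint torques, N m; "eef_pos": TCP position; "eef_rot": TCP orientation; "force": force on the tool from outside, world axes, zero at the start; "wrist_torque": the same for the moment, N m; "grip_width": finger opening in mm; "grasp_force": force on a finger pad.
Only numpy, scipy, OpenCV 4.12 (cv2) and the standard library are available. Lean on these libraries where they do the work, as an engineer would, in place of code of your own. Each camera call takes 0.05 s, during which the arm holds its last target. There are 200 camera calls.

### The job

Lift the lid off the round stone pot by its knob, keeping it level, and set it down flat on the table, knob up, clear of the pot. Then take the stone lion out of the pot and seat it fully down on the two brass dowels of the plinth in the sprung gluing jig, head towards the thick dowel and the carved paws, and press the pair down with the gripper until the sprung platform has sunk more than half of its travel (all the way to its stop is fine). The program finishes while still holding the lion pressed down there: do not let go; leave the other things on the table where they are.

Things in the scene. Friction and masses are not known exactly. Their poses are not given: they have to be found in the camera images.
- pot: round dark stone pot with two pale bands, fixed to the table; outer diameter 160, height 80, inner diameter 150, inner floor 8 above the table. The table midway between pot and jig, about 0.56 m ahead of the robot, is free and wide enough for the lid. Origin: centre of its underside; z up.
- lid: loose round stone lid, about 0.35 kg, on the pot's rim. Flange diameter 164, 5 to 14 above the origin; below it a spigot, diameter 143, 5 deep, loosely inside the rim; on top a pale cylindrical knob, diameter 26, 22 to 54 above the origin. Origin: centre of the spigot's underside (75 above the table on the pot, 0 when the lid lies on the table); z up through the knob.
- lion: loose upper half of the carving: lying lion of grey-purple stone, about 0.4 kg, upright on the pot's floor under the lid. Base 84 (x) by 44 (y), head at +x, highest 64. Origin: centre of the underside; x to the head, z up. In the underside, on the line y = 0, two blind chamfered holes 24 deep: diameter 14 at x = +26, diameter 10 at x = -26; it fits one way round only.
- lion_grip (a point): place to grip the lion: 36 above its underside, over its origin. Its sides there are flat, parallel and 44 apart across its y, from the underside up to 44, for x from -30 to +5 at least; its back is at 48.
- jig: gluing jig fixed to the table: dark steel base 150 (x) by 130 (y) by 12, four corner guide posts with brass nuts up to 54 high, and the aluminium sprung platform that carries the plinth. Origin: centre of the underside; x towards the plinth's carved paws.
- seat (a point): centre of the flat top of the plinth (lower half, 90 by 50, two pale paws at its +x end), fixed on the platform; 66 above the table with the platform up, sinking with it. x to the paws, z up. Two brass dowels stand 17 above it, tips tapered over 4: diameter 12 at x = +26, diameter 8 at x = -26. With the lion seated its origin lies on this point and their x axes agree.
- platform (a joint): how far the sprung platform has sunk straight down, in m: 0 up (at rest), 0.012 at its stop. Preloaded spring: it starts to sink at about 7 N, stiffness 900 N/m, fully down at about 18 N, all including the lion's weight of 3 to 5 N, which alone does not move it.
- brush: bystander: flat brush about 200 long and 40 wide, lying crosswise between robot and work. Origin on its underside, near its middle.
- mallet: bystander: wooden-handled steel hammer lying at the robot's right. Origin on its underside.
- chisel: bystander: chisel with a red handle, lying at the robot's left. Origin on its underside.
- penpot: bystander: banded stone tube, diameter 58, height 95, standing beyond the middle. Origin: centre of its underside.
- seal: bystander: pale green stone seal, 32 square, 72 high. Origin: centre of its underside.
- turtle: bystander: small dark stone turtle, about 80 long, 29 high. Origin: centre of its underside.
- bangle: bystander: red stone ring, diameter 68, height 10. Origin: centre of its underside.

How it is judged (in metres and radians):
On the way, in this order (a step that is already met when the one before it is completed fails the run):
1. the lid is lifted level off the pot, in the gripper (height (world z) of lid above 0.09 m and angle between lid's own z axis and vertical below 0.35 rad and contact force between the fingers and lid above 0.5 N), for 0.1 s.
2. the lid lies flat on the table, knob up, clear of the pot and released (height (world z) of lid below 0.004 m and angle between lid's own z axis and vertical below 0.1 rad and horizontal distance between lid and pot above 0.165 m and contact force between the fingers and lid below 0.1 N and linear speed of lid below 0.02 m/s), for 0.2 s.
3. the lion is lifted out of the pot by the gripper (height (world z) of lion above 0.085 m and contact force between the fingers and lion above 0.5 N), for 0.1 s.
4. the lion is seated on the plinth's dowels (z of lion in the frame of seat between -0.003 and 0.003 m and horizontal distance between lion and seat below 0.004 m and angle between the x axis of lion and the x axis of seat, either way round below 0.12 rad and angle between lion's own z axis and vertical below 0.08 rad), for 0.2 s.
At the end, for the whole second after the job is handed in: Lion on the plinth (gap under 3 mm, 4 mm sideways, 0.12 rad yaw, 0.08 rad tilt), fingers bearing on it with over 1 N, platform sunk over 6 of its 12 mm; lid at rest, untouched, flat on the table (within 4 mm, 0.1 rad), its centre over 165 mm from the pot's (all of step 2 and all of step 4 and value of joint platform above 0.006 m and contact force between the fingers and lion above 1 N); the arm keeps its last pose, push and grip.
It fails at once if a bystander is moved by more than 30 mm (distance of any of brush, mallet, chisel, penpot, seal, turtle, bangle from where it was at the start of the episode above 0.03 m).
It fails at once if the lid is tipped by more than 0.6 rad (angle between lid's own z axis and vertical above 0.6 rad).
It also fails if it takes over 67 s, if anything falls off the work surface, if the arm or the gripper's body presses on something with over 40 N, if the wrist force passes 120 N, or if a joint passes its speed limit or range.

## Working session

There is one attempt and no reset: what is moved stays moved. The work goes in short steps, each a Python script; the robot and the scene stay as the last script left them, time stands still between calls to the robot, and variables do not carry over. Pictures are saved under pics/ and viewed, at most 10 in all, crops included, and the job is handed in when it is done.

```bash
ls; mkdir -p pics; cat > h.py <<'E'
import numpy as np, cv2
from plant import ctrl, sensors, optics
def world(name, uv, depth=None, z=None):
    p=optics.camera_params(name); M=np.array(p["mtx"]);R=np.array(p["R"]);t=np.array(p["t"])
    uv=np.atleast_2d(np.array(uv,float))
    n=cv2.undistortPoints(uv.reshape(-1,1,2),M,np.array([p["k1"],0,0,0,0.]) ).reshape(-1,2)
    d=np.c_[n,np.ones(len(n))]
    if depth is not None:
        return (d*np.asarray(depth).reshape(-1,1)-t)@R
    c=-R.T@t; w=d@R
    return c+w*((z-c[2])/w[:,2])[:,None]
def cloud(name,D):
    v,u=np.mgrid[:D.shape[0],:D.shape[1]]
    X=world(name,np.c_[u.ravel(),v.ravel()],D.ravel()).reshape(*D.shape,3); X[D==0]=np.nan
    return X
def down(a): # tool y along angle a
    y=np.array([np.cos(a),np.sin(a),0]); z=np.array([0,0,-1.]); return np.c_[np.cross(y,z),y,z]
E
python3 - <<'E'
from h import *
for n in("scene","top"):
    I,D=optics.grab_frame(n); cv2.imwrite(f"pics/{n}0.png",I[...,::-1]); np.save(n+"D",D)
    p=optics.camera_params(n);print(n,p, -np.array(p["R"]).T@p["t"])
print(sensors.read_state(), ctrl.tcp_to_tips)
E
```

```text
pics
scene {'mtx': array([[424.15206344,   0.        , 258.31420473],
       [  0.        , 424.15206344, 195.55891759],
       [  0.        ,   0.        ,   1.        ]]), 'k1': 0.029065771840768223, 'R': array([[-0.04859158,  0.9987486 , -0.0118359 ],
       [ 0.59613612,  0.01949155, -0.80264675],
       [-0.80141162, -0.04605768, -0.59633724]]), 't': array([  38.61769962, -313.6334837 , 1795.96910467])} [1628.15525376   50.26200513  819.72343765]
top {'mtx': array([[466.72510973,   0.        , 250.80956334],
       [  0.        , 466.72510973, 191.44893195],
       [  0.        ,   0.        ,   1.        ]]), 'k1': -0.11393134952414366, 'R': array([[-0.01305333, -0.99990993,  0.00312135],
       [-0.98281614,  0.01225524, -0.18417992],
       [ 0.18412507, -0.00547187, -0.98288759]]), 't': array([  21.51322275,  592.37241868, 1336.58259588])} [ 336.37562328   21.56522881 1422.74639967]
{'t': 0.1, 'q': array([ 1.06050554e+00,  2.07368914e-01,  1.54282644e+00,  3.22328996e-05,
        1.39350893e+00, -1.50505223e-01]), 'qvel': array([ 0.00033003, -0.00283515, -0.00235294, -0.00024431,  0.00058625,
       -0.00092568]), 'tau': array([-6.39316131e-04, -3.84094763e+01, -2.92549771e+01, -1.42710619e-04,
        4.84958189e-03, -7.70084316e-07]), 'eef_pos': array([202.13137172, 537.61855612, 255.21517069]), 'eef_rot': array([[-9.35970144e-01,  3.52077788e-01, -1.05906674e-03],
       [ 3.52079209e-01,  9.35968425e-01, -1.82710885e-03],
       [ 3.47968584e-04, -2.08299471e-03, -9.99997770e-01]]), 'force': array([-0.28171939,  0.09486336,  0.22664124]), 'wrist_torque': array([-0.03731935, -0.05162166,  0.0074198 ]), 'grasp_force': 0.0, 'grip_width': 85.3978863748067} 25.0
```

View pics/top0.png

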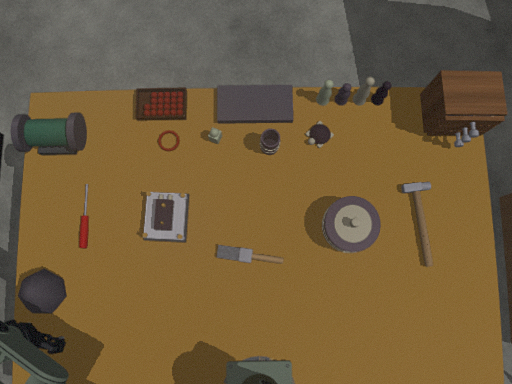

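View pics/scene0.png

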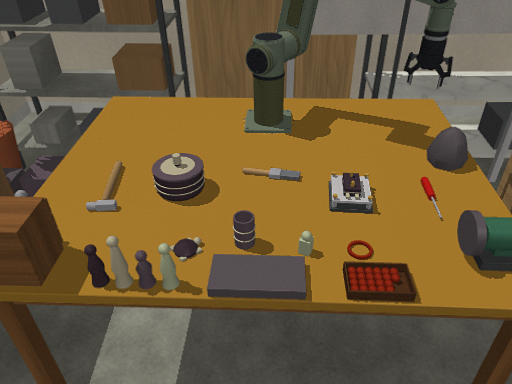

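The top view shows the lid and pot at about (351,223), the jig at about (165,216) and the brush at about (250,256). Free table lies between them at about (265,205). I'll enlarge the jig and the knob.

```bash
python3 - <<'E'
from h import *
T=cv2.imread("pics/top0.png");S=cv2.imread("pics/scene0.png")
def z(I,x,y,w,h,k): return cv2.convertScaleAbs(cv2.resize(I[y:y+h,x:x+w],None,fx=k,fy=k,interpolation=cv2.INTER_CUBIC),alpha=1.5)
a=z(T,140,188,52,56,7)       # 364x392
b=z(S,325,165,52,56,7)
cv2.imwrite("pics/jig.png",np.hstack([a,b]))
X=cloud("top",np.load("topD.npy"));
def fit(box,z0,z1,f=lambda P:P):
    x,y,w,h=box;P=X[y:y+h,x:x+w].reshape(-1,3);P=P[(P[:,2]>z0)&(P[:,2]<z1)];return P
k=fit((330,195,50,60),115,140);print("knob",len(k),k.mean(0),np.median(k[:,2]))
for z0,z1 in((80,97),):
    P=fit((315,190,75,70),z0,z1);c,r=cv2.minEnclosingCircle(P[:,:2].astype(np.float32));print("lid",len(P),c,r,np.median(P[:,2]))
P=fit((145,190,40,52),60,72);print("plinth",len(P),cv2.minAreaRect(P[:,:2].astype(np.float32)),np.median(P[:,2]),P.mean(0))
P=fit((140,188,52,56),5,40);print("base",len(P),cv2.minAreaRect(P[:,:2].astype(np.float32)))
P=fit((140,188,52,56),74,95);print("dowels",P.round(0).tolist())
E
```

```text
knob 75 [ 487.77086469 -277.92132699  128.36495714] 129.00277289707986
lid 2343 (488.6481628417969, -278.48187255859375) 82.571533203125 90.36215423886979
plinth 499 ((531.1050415039062, 271.4154357910156), (96.05693817138672, 102.62718963623047), 84.11652374267578) 66.37996397553445 [525.46582015 272.6747187   66.28636824]
base 812 ((530.8256225585938, 278.70123291015625), (159.40065002441406, 170.5925750732422), 89.33684539794922)
dowels [[556.0, 274.0, 83.0], [556.0, 271.0, 83.0], [557.0, 268.0, 80.0], [553.0, 273.0, 85.0], [554.0, 271.0, 82.0], [554.0, 268.0, 81.0], [554.0, 265.0, 80.0], [550.0, 276.0, 84.0], [550.0, 274.0, 83.0], [550.0, 270.0, 86.0], [550.0, 267.0, 85.0], [551.0, 266.0, 76.0], [548.0, 274.0, 80.0], [548.0, 271.0, 78.0], [548.0, 269.0, 78.0], [534.0, 290.0, 74.0], [516.0, 283.0, 74.0], [501.0, 276.0, 82.0], [501.0, 273.0, 80.0], [501.0, 271.0, 77.0], [498.0, 276.0, 78.0], [498.0, 273.0, 80.0]]
```

View pics/jig.png

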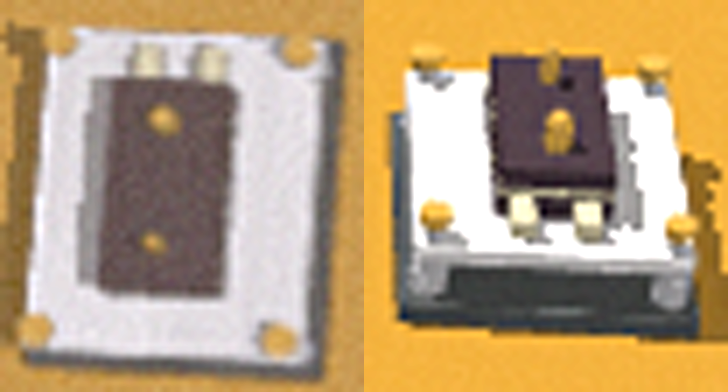

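Paws are at world +x and the thick dowel is at the paw end, so the jig yaw is slightly negative. The knob is at (488,-278) with its top at z=129, as expected. Next I'll refine the seat and move the lid.

```bash
python3 - <<'E'
from h import *
f=lambda c,o:(np.array(c)+.5)/7-.5+np.array(o)
tp=lambda c,z:world("top",[f(x,(140,188)) for x in c],z=z)
sp=lambda c,z:world("scene",[f((x[0]-364,x[1]),(325,165)) for x in c],z=z)
print("top tips",tp([(164,117),(153,241)],80).round(1).tolist())
print("scene tips",sp([(559,115),(550,57)],82).round(1).tolist())
c=tp([(106,78),(238,85),(225,297),(97,290)],66);print("plinth",c.round(1).tolist(),c.mean(0))
print("brush,penpot",world("top",[(218,252),(282,260),(250,247),(270,142)],z=10).round(0).tolist())
x,y=488,-278.3
R=down(np.pi/2) 
s=sensors.read_state()
if R[:,1]@s["eef_rot"][:,1]<0: R=down(-np.pi/2)
ctrl.move_l([202,538,330])
ctrl.move_ptp([x,y,240],R); ctrl.gripper_to(60)
ctrl.move_l([x,y,120],vel=100); ctrl.gripper_to(15,40)
s=sensors.read_state();print(s["t"],s["eef_pos"],s["grip_width"],s["grasp_force"],s["q"])
I,D=optics.grab_frame("top");cv2.imwrite("pics/t1.png",I[...,::-1])
if s["grip_width"]>22:
    ctrl.move_l([x,y,180],vel=80); s=sensors.read_state();print(s["t"],s["force"],s["grip_width"])
    ctrl.move_l([560,0,160]); 
    print(ctrl.move_l([560,0,40],vel=60,threshold=3))
    s=sensors.read_state();print(s["t"],s["eef_pos"],s["force"])
E
```

```text
top tips [[552.9, 271.2, 80.0], [500.9, 274.8, 80.0]]
scene tips [[553.3, 275.6, 82.0], [507.7, 277.5, 82.0]]
plinth [[572.2, 298.9, 66.0], [568.5, 242.6, 66.0], [478.8, 246.7, 66.0], [482.2, 300.6, 66.0]] [525.43613272 272.18689147  66.        ]
brush,penpot [[417.0, 115.0, 10.0], [390.0, -77.0, 10.0], [431.0, 18.0, 10.0], [759.0, -49.0, 10.0]]
5.925 [ 488.36861985 -278.2004282   120.72365825] 24.745078203760837 39.701374769210815 [-6.72061191e-01  3.26956825e-01  1.69342764e+00  5.93375879e-04
  1.12055805e+00 -2.24312230e+00]
6.875 [-0.92707869  0.36583091 -4.69642299] 25.197289500996078
True
10.6667 [5.59892443e+02 1.98991210e-03 4.57501962e+01] [-9.26942615e-04 -1.84773612e-01  4.26096816e+00]
```

The lid touched down at the expected height. I'll release it, clear the arm and look into the pot.

```bash
python3 - <<'E'
from h import *
ctrl.gripper_to(70); ctrl.move_l([560,0,180]); 
ctrl.move_l([520,100,260]); 
I,D=optics.grab_frame("top");np.save("topD1",D);cv2.imwrite("pics/top1.png",I[...,::-1])
J,E=optics.grab_frame("scene");np.save("sceneD1",E);cv2.imwrite("pics/scene1.png",J[...,::-1])
X=cloud("top",D);P=X[150:300,200:330].reshape(-1,3);P=P[(P[:,2]>48)&(P[:,2]<60)&(P[:,1]<40)];print("knob on table",len(P),P.mean(0))
z=lambda I,x,y,w,h,k:cv2.convertScaleAbs(cv2.resize(I[y:y+h,x:x+w],None,fx=k,fy=k,interpolation=cv2.INTER_CUBIC),alpha=1.6)
a=z(I[...,::-1],310,185,80,80,6);b=cv2.resize(I[...,::-1][100:300,130:430],None,fx=1,fy=1)
c=z(J[...,::-1],140,140,80,80,4)
out=np.zeros((520,800,3),np.uint8);out[:480,:480]=a;out[:320,480:800]=c;out[320:520,500:800]=b;cv2.imwrite("pics/lion.png",out)
X=X[185:265,310:390].reshape(-1,3)
for lo,hi in((50,60),(62,76),(45,90)):
    P=X[(X[:,2]>lo)&(X[:,2]<hi)&(np.hypot(X[:,0]-488,X[:,1]+278)<66)];print(lo,len(P),P.mean(0),cv2.minAreaRect(P[:,:2].astype(np.float32)))
print(sensors.read_state()["t"])
E
```

```text
knob on table 93 [537.73743763 -75.66761697  55.65610861]
50 262 [ 484.45977971 -276.64760563   55.71671321] ((495.73895263671875, -277.83502197265625), (45.778568267822266, 87.41427612304688), 88.59148406982422)
62 112 [ 505.44140522 -276.37332484   68.65016507] ((491.4328308105469, -275.19122314453125), (37.049072265625, 80.53410339355469), 89.71742248535156)
45 418 [ 490.54081799 -275.89866012   59.33036718] ((494.1295471191406, -277.7954406738281), (45.778568267822266, 90.6340560913086), 88.59148406982422)
13.3667
```

View pics/lion.png

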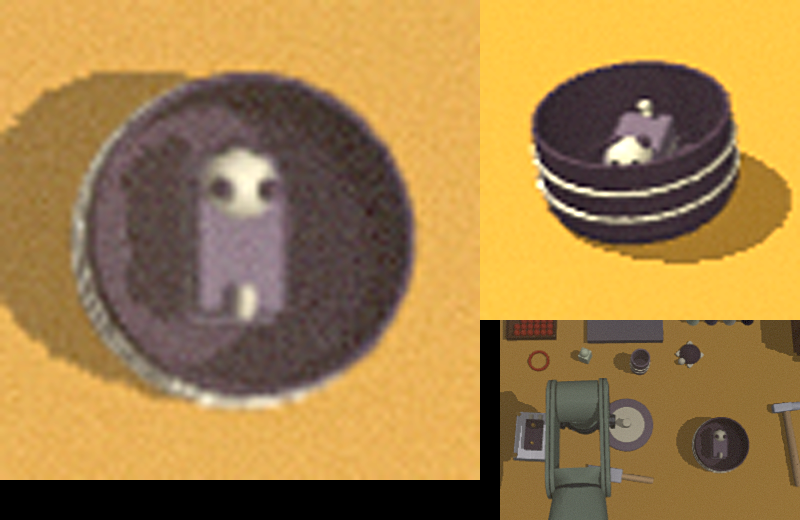

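The lion's head points to +x with yaw about 0, and its midline is at y≈-277.5. I'll grip just behind its origin, lift, and carry it near the jig to measure.

```bash
python3 - <<'E'
from h import *
print("rear z8",world("top",[(310+240/6,185+322/6)],z=8),"rear top",world("top",[(310+240/6,185+308/6)],z=52))
print("lid",world("top",[(258,202)],z=54))
R=sensors.read_state()["eef_rot"]; R=down(np.pi/2 if R[1,1]>0 else -np.pi/2)
x,y=488,-277.5
ctrl.gripper_to(85)
ctrl.move_l([x,y,260],R,vel=200); print(ctrl.move_l([x,y,50],vel=80,threshold=8))
ctrl.gripper_to(30,80)
s=sensors.read_state();print(s["t"],s["eef_pos"],s["grip_width"],s["grasp_force"])
if s["grip_width"]>38:
    ctrl.move_l([x,y,190],vel=80); s=sensors.read_state();print(s["t"],s["force"],s["grip_width"])
    ctrl.move_l([528,200,210],vel=200); ctrl.hold(.2)
    s=sensors.read_state();print(s["t"],s["force"],s["wrist_torque"],s["eef_pos"],s["grip_width"])
    I,D=optics.grab_frame("top");np.save("topD2",D);cv2.imwrite("pics/top2.png",I[...,::-1])
    J,E=optics.grab_frame("scene");np.save("sceneD2",E);cv2.imwrite("pics/scene2.png",J[...,::-1])
    p=optics.camera_params("scene")
    uv,_=cv2.projectPoints(np.array([[528.,200,170]]),cv2.Rodrigues(p["R"])[0],p["t"],p["mtx"],np.array([p["k1"],0,0,0,0.]));print(uv)
    u,v=uv.ravel().astype(int); u0,v0=u-45,v-35
    b=J[v0:v0+85,u0:u0+110,::-1]; cv2.imwrite("pics/held.png",cv2.convertScaleAbs(cv2.resize(b,None,fx=7,fy=7,interpolation=cv2.INTER_CUBIC),alpha=1.4)); print(u0,v0)
E
```

```text
rear z8 [[ 451.23118683 -286.68624719    8.        ]] rear top [[ 454.55613672 -277.42737399   52.        ]]
lid [[560.6217008   -7.00343445  54.        ]]
False
18.9417 [ 488.35634329 -277.71624314   50.40674751] 42.66913161167388 83.29969620332122
20.8417 [-0.85798963  0.03811653 -3.34680062] 42.59788691789894
23.5917 [ 0.52600543 -0.18914268 -3.9385943 ] [0.02115217 0.03862044 0.04266842] [528.06756164 199.60295261 210.0017077 ] 42.84213037828911
[[[329.19557402 151.34606639]]]
284 116
```

View pics/held.png

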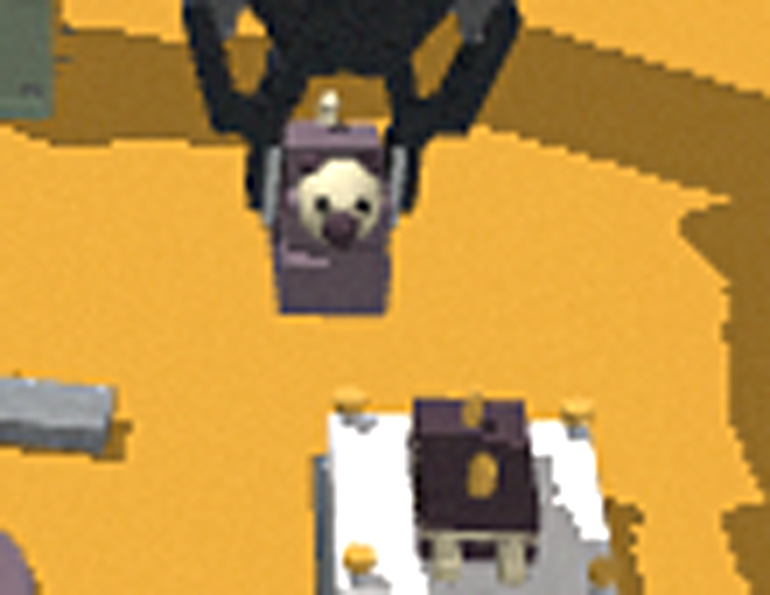

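The lion is held with its head toward the scene camera. Its front-bottom edge runs about (279..387, 314) in the crop, and the plinth's front-top corners are at about (418,527) and (536,534). I'll compare these to find the camera bias and the offset along the lion.

```bash
python3 - <<'E'
from h import *
f=lambda c:(np.array(c)+.5)/7-.5+np.array((284,116))
w=lambda c,z:world("scene",[f(x) for x in c],z=z).round(1)
print("lion front bottom",w([(279,314),(387,314)],168).tolist())
print("plinth front top",w([(418,527),(536,534)],66).tolist())
print("tips",w([(484,458),(474,399)],83).tolist())
X=cloud("top",np.load("topD2.npy"));Y=cloud("scene",np.load("sceneD2.npy"))
P=Y[116:201,284:394].reshape(-1,3);
Q=P[(P[:,2]>62)&(P[:,2]<70)&(np.abs(P[:,0]-525)<50)&(np.abs(P[:,1]-273)<32)];print("scene plinth top",len(Q),Q.mean(0),cv2.minAreaRect(Q[:,:2].astype(np.float32)))
Q=P[(P[:,2]>170)&(P[:,2]<186)&(np.abs(P[:,1]-200)<40)&(P[:,0]>565)];print("scene lion front face",len(Q),Q.mean(0) if len(Q) else 0, np.median(Q[:,0]), Q[:,1].min(),Q[:,1].max())
P0=cloud("top",np.load("topD.npy")).reshape(-1,3)
for P in(P0,):
    Q=P[(P[:,2]>62)&(P[:,2]<70)&(np.abs(P[:,0]-525)<50)&(np.abs(P[:,1]-273)<32)];print("top plinth",len(Q),Q.mean(0),cv2.minAreaRect(Q[:,:2].astype(np.float32)))
E
python3 - <<'E'
import cv2,numpy as np
I=cv2.imread("pics/top2.png");cv2.imwrite("pics/t2c.png",cv2.convertScaleAbs(cv2.resize(I[170:270,130:260],None,fx=6,fy=6,interpolation=cv2.INTER_CUBIC),alpha=1.5))
E
```

```text
lion front bottom [[576.3, 179.6, 168.0], [575.1, 223.8, 168.0]]
plinth front top [[583.2, 246.5, 66.0], [586.7, 296.1, 66.0]]
tips [[554.7, 276.2, 83.0], [508.4, 277.7, 83.0]]
scene plinth top 255 [530.77011482 277.40671786  65.57434994] ((527.679443359375, 278.04583740234375), (50.389888763427734, 93.89923858642578), 87.03592681884766)
scene lion front face 72 [575.33898648 200.71669646 177.58759036] 575.3320642195575 180.27897919279283 223.23934047589114
top plinth 414 [524.47841303 273.09984889  66.30586139] ((525.7289428710938, 273.26959228515625), (52.027435302734375, 90.6910400390625), 85.24388885498047)
```

View pics/t2c.png

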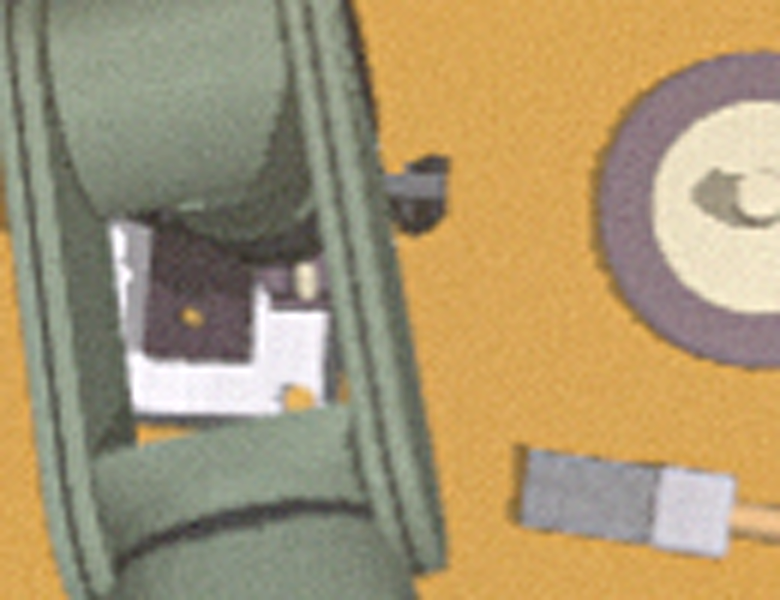

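In this crop the lion's midline reads y=201.7 against a true 199.6. I'll hover the lion just above the dowels, so that the lion and plinth front faces can be compared directly in the same view.

```bash
python3 - <<'E'
from h import *
s=sensors.read_state(); sg=1 if s["eef_rot"][1,1]>0 else -1
ctrl.move_l([520.5,273.5,165],down(sg*np.pi/2-0.055),vel=150); ctrl.move_l([520.5,273.5,132],vel=60); ctrl.hold(.2)
s=sensors.read_state();print(s["t"],s["eef_pos"],s["force"],s["grip_width"])
F=[optics.grab_frame("scene") for _ in range(5)]
J=np.mean([f[0] for f in F],0);D=np.median([f[1] for f in F],0).astype(np.float32)
np.save("J3",J);np.save("D3",D)
Y=cloud("scene",D)[100:240,300:400].reshape(-1,3);Y=Y[(Y[:,0]>440)&(Y[:,0]<640)&(abs(Y[:,1]-275)<45)]
for z0,z1 in((46,51),(51,56),(56,61),(61,64),(92,97),(97,102),(102,107),(107,112)):
    Q=Y[(Y[:,2]>z0)&(Y[:,2]<z1)&(Y[:,0]>550)&(Y[:,0]<590)]
    if len(Q)>3:
        C=Q[abs(Q[:,1]-276)<18]; a=np.polyfit(C[:,1]-276,C[:,0],1) if len(C)>4 else 0
        print(z0,z1,len(Q),np.median(Q[:,0]).round(1),np.std(Q[:,0]).round(1),"y",Q[:,1].min().round(1),Q[:,1].max().round(1),"fit",a)
c=J[130:215,310:400,::-1]
cv2.imwrite("pics/hov.png",cv2.convertScaleAbs(cv2.resize(c,None,fx=7,fy=7,interpolation=cv2.INTER_CUBIC).clip(0,255).astype(np.uint8),alpha=1.5))
E
```

```text
25.3167 [520.91282117 273.68370327 132.59845267] [-0.15910104  0.21596751 -3.83800616] 42.81845745881232
46 51 27 574.5 7.4 y 252.5 299.9 fit [2.45447526e-01 5.76434909e+02]
51 56 39 574.3 6.4 y 251.7 299.1 fit [-9.73484455e-02  5.77655586e+02]
56 61 25 570.8 1.6 y 251.1 298.2 fit [8.31997820e-02 5.71309745e+02]
61 64 14 572.1 2.1 y 250.4 297.7 fit [7.70489796e-02 5.72413502e+02]
92 97 24 568.6 4.4 y 251.2 294.4 fit [5.33133694e-02 5.68721590e+02]
97 102 19 568.9 1.2 y 252.6 293.4 fit [5.70495712e-02 5.68662114e+02]
102 107 23 568.1 1.2 y 251.8 292.8 fit [1.07674195e-01 5.68462588e+02]
107 112 21 568.3 1.4 y 251.5 292.6 fit [5.29624426e-02 5.68359135e+02]
```

View pics/hov.png

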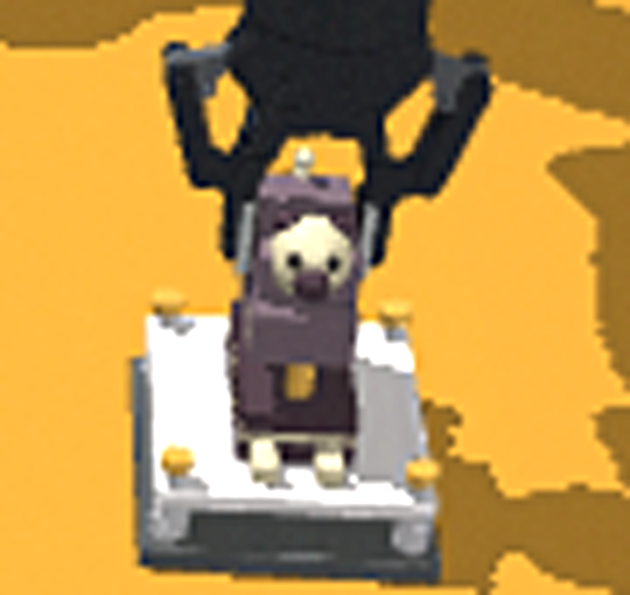

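Scene-relative: x agrees within 0.3 mm, yaw matches, and y needs about +1.5 mm. I'll check that against the lid in the top view (true y≈0), then lower with a force threshold.

```bash
python3 - <<'E'
from h import *
X=cloud("top",np.load("topD2.npy"));P=X[150:250,215:320].reshape(-1,3)
k=P[(P[:,2]>49)&(P[:,2]<60)&(abs(P[:,0]-560)<30)&(abs(P[:,1])<30)];print("knob",len(k),k.mean(0))
f=P[(P[:,2]>8)&(P[:,2]<22)&(np.hypot(P[:,0]-560,P[:,1])<95)];print("flange",len(f),cv2.minEnclosingCircle(f[:,:2].astype(np.float32)))
f=lambda c:(np.array(c)+.5)/7-.5+np.array((310,130))
print("dowel",world("scene",[f((300,380))],z=75),"plinth corners",world("scene",[f((238,432)),f((356,440))],z=66)[:,1],"lion",world("scene",[f((243,357)),f((356,363))],z=90.)[:,:2])
x,y=520.9,275.0
R=sensors.read_state()["eef_rot"]
ctrl.move_l([x,y,130],vel=40)
r=ctrl.move_l([x,y,108.5],vel=15,threshold=4)
s=sensors.read_state();print(r,s["t"],s["eef_pos"],s["force"],s["wrist_torque"])
E
```

```text
knob 52 [559.82056959  -0.97902871  54.78213434]
flange 2101 ((560.1770629882812, -0.28637149930000305), 89.78963470458984)
dowel [[558.41317393 275.79756084  75.        ]] plinth corners [247.12321598 296.53233871] lion [[563.40640614 249.1208053 ]
 [566.47633307 296.69261135]]
False 27.4 [521.01713499 275.23981585 108.64886636] [ 1.34197     2.54480993 -3.22404206] [ 0.48968416 -0.07584055  0.06459974]
```

It slid down on the dowels with almost no resistance. Now I'll press.

```bash
python3 - <<'E'
from h import *
ctrl.hold(.4)
x,y,_=sensors.read_state()["eef_pos"]; x,y=520.9,275.0
for z in(106,103,100,98):
    r=ctrl.move_l([x,y,z],vel=15,threshold=25); ctrl.hold(.2)
    s=sensors.read_state();print(r,s["t"],s["eef_pos"].round(2),s["force"].round(1),s["grip_width"])
F=[optics.grab_frame("scene") for _ in range(3)]
J=np.mean([f[0] for f in F],0);D=np.median([f[1] for f in F],0).astype(np.float32)
c=J[120:215,290:410,::-1]
cv2.imwrite("pics/press.png",cv2.convertScaleAbs(cv2.resize(c,None,fx=6,fy=6,interpolation=cv2.INTER_CUBIC).clip(0,255).astype(np.uint8),alpha=1.5))
E
```

```text
False 28.3167 [521.14 275.22 106.62] [-2.5  2.1  4.2] 43.13853497889155
False 28.8667 [521.13 275.19 103.74] [-2.6  2.3  6.3] 42.79089040639384
False 29.4167 [521.14 275.19 101.14] [-3.4  2.1  8.4] 43.167995041182884
False 29.9 [521.14 275.2   99.45] [-5.   1.3 10.6] 42.70399201158499
```

View pics/press.png

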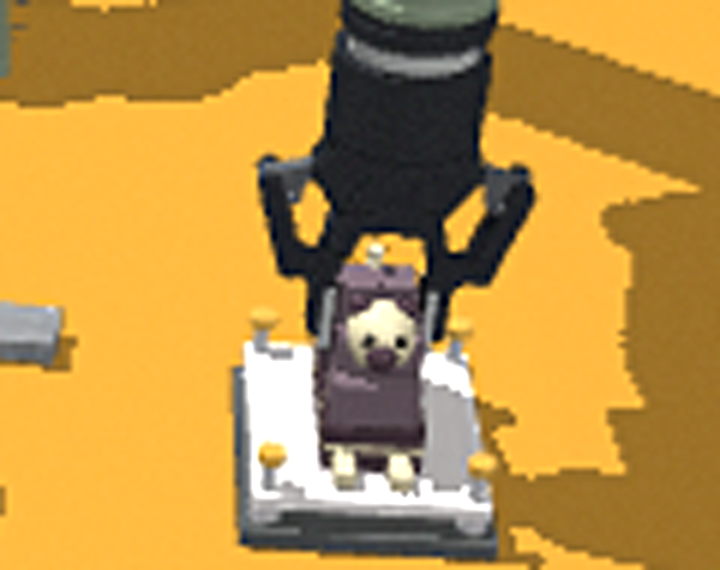

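The lion sits flush on the plinth, with its head over the paws. The force of 10.6 N plus its weight gives about 8 mm of sink, which agrees with the TCP drop. I'll push slightly further for margin and hand in.

```bash
python3 - <<'E'
from h import *
r=ctrl.move_l([520.9,275,96.8],vel=15,threshold=25); ctrl.hold(.5)
s=sensors.read_state();print(r,s["t"],s["eef_pos"].round(2),s["force"].round(1))
print(ctrl.finish_job())
E
```

```text
False 30.8 [521.14 275.22  98.45] [-4.5  1.6 11.6]
the job is handed in; nothing more can be done
None
```

I handed the job in at about 31 s: the lid is flat on the table clear of the pot, and the lion is seated on the dowels, still gripped and pressed down about 9–10 mm of the 12 mm travel; no verdict was returned, and the sink is worked out from force and tool height.

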